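# Hold the magnifier over the rosette

### The job

Draw the hand magnifier out of its leaning stand by the handle, turn it until the lens lies level, and hold it still about 80 mm above the drawing, centred over the small round six-petalled rosette (not the leaf spray), so that the detail can be studied. Finish while still holding it there by the handle: do not put it down or let go. Do not let the magnifier knock on the desk, and leave the stand and the other things on the desk where they are.

Things in the scene. Friction and masses are not known exactly. Their poses are not given: they have to be found in the camera images.
- magnifier: Hand magnifier, 120 g, 186 mm long: glass lens in a steel ring (72 mm outside, 8 thick) on a straight dark-wood handle, 18 mm wide (y) by 12 thick (z). Origin: lens centre; +x points from handle to lens; z is the lens axis (both faces alike). Along -x: neck 36 to 50 mm, handle 50 to 150. At the start the last 45 mm of handle are in the stand's socket, lens up.
- handle_grip (a point): Middle of the bare part of the handle, on its axis, 78 mm from the lens centre. At the start grip it here across the 18 mm width (magnifier's y, then level), the tool tilted some 40 degrees, its fingers pointing down and towards the side to which the handle leans; the lens stands above, so a plumb tool would meet it.
- handle_end (a point): The free end of the magnifier's handle, 150 mm from the lens centre; at the start it rests on the socket's floor.
- stand: Loose stand, 0.9 kg: round cast foot (96 mm across, 16 high) with a steel sleeve leaning 35 degrees from upright towards the stand's +x. Origin: centre of the foot's underside, z up. Socket 45 mm deep, 21 (y) by 14 mm: the handle has 1 mm of play and slides freely out along the lean. At the start the handle leans 38 degrees, the lens centre 66 mm towards +x and 146 mm up.
- socket (a point): Centre of the mouth of the stand's socket, on the leaning axis; about 1 mm towards +x of the stand's origin and 63 mm above the desk.
- drawing: Sheet of drawing paper lying on the desk, fixed, 297 mm (its x) by 210 mm (its y), under 1 mm thick, with a faint ruled grid. Origin: its centre, on the desk; z up.
- rosette: Small round rosette drawn in ink on the sheet, flat: a double ring with six round petals, 40 mm across. Origin: its centre, 1 mm above the desk. It lies on the left or the right half of the sheet.
- leaf_spray: The other motif drawn on the sheet, flat: a spray of five pointed leaves, about 75 mm across. Origin: where the leaves meet, 1 mm above the desk.
- table: The desk, wooden, 1.3 by 1.9 m; its top is at height 0. Origin: centre of the desk, on its top.
- jar: Closed white ceramic jar with a clip lid, 95 mm across, 117 mm high, 0.55 kg, upright. Origin: centre of its underside. Leave it alone.
- calculator: Desk calculator lying flat, 150 (x) by 105 (y) by 22 mm. Origin: centre of its underside. Leave it alone.
- compass_case: Open drawing-instrument case lying flat, 70 (x) by 165 (y) by 20 mm, with a compass in it. Origin: centre of its underside. Leave it alone.
Not all that is in view belongs to the job. There is more than one size of the magnifier; the job needs the largest.

How it is judged:
By the outcome, as a careful person would: the job done as asked, in the order asked, and still so for the second after the job is handed in, while the arm keeps its last pose, push and grip.
It also fails if it takes over 40 s, if anything falls off the work surface, if the arm or the gripper's body presses on something with over 40 N, if the wrist force passes 120 N, or if a joint passes its speed limit or range.

### The arm

A 7-joint arm with a two-finger parallel gripper is mounted at the origin on the work surface. World frame = base frame: x ahead of the robot, y to its left, z up, the work surface at z = 0. Lengths are in m, angles in rad, forces in N, time in s.
With the tool pointing down it reaches from about 0.35 to 0.9 m from the base axis. Payload 8.1 kg.
Tool frame: the origin (TCP) lies on the centre line of the jaws, within the pads' length; the fingertips stand 22 mm ahead of it and the grasp point (between the pads) lies 3 mm ahead of it; z points along the fingers, y is the line along which they close (so a half turn about z gives the same grasp; the last joint's range is limited). The gripper opens to 85 mm and grips with 20 to 120 N. Pads are 22 mm wide; open, the fingers measure 114 mm over their backs; the gripper's body (76 mm by 85 mm) begins 54 mm behind the grasp point. The pads swing forward as they close: fully open they stand 13 mm farther back than shut.
Start: joints at [1.241, 0.434, 0.025, 1.573, -0.012, 1.134, -0.075], TCP at [0.141, -0.609, 0.253] pointing down, gripper open.
Joint ranges: [-2.62, 2.62], [-0.44, 2.09], [-1.27, 1.32], [0.08, 2.57], [-1.32, 4.46], [0.12, 2], [-2.74, 2.74]. Speed limits (rad/s): [2.22, 2.22, 3.01, 3.01, 3.14, 3.14, 3.14].

### API

Orientations are given as [roll, pitch, yaw] about the fixed x, y, z axes, in that order (R = Rz(yaw) Ry(pitch) Rx(roll)).
In Python, from workcell import get_state, cams, env gives the robot as it stands.
- The arm moves only by the tool servo_tool, never from a script. Its argument "series" is a list that holds one entry, the list of rows, each a list of 7 numbers: the shift along the tool's x, y, z in mm, then the turn, a rotation vector about the tool's x, y, z in rad, then the closure, from 0 (fully open) to 1 (shut). In form: [[[tx, ty, tz, ax, ay, az, jaw], ...]]. A call has 1 to 20 rows; each row is the pose to reach, as a shift and turn from the pose commanded when the call began, along the tool's axes at that moment; what a row does not reach only later rows make up. A row lasts 1/8 s, in which the tool goes at most 62.5 mm and 10.7 degrees, less where a joint would pass 70% of its speed; a pose out of reach is approached as far as the arm can. A call with a gripper value outside its range is refused whole. The fingers move at their own pace and stop on an object; "squeeze" is the grip in N (left out, the last holds). Time passes only in rows, so rows that repeat a pose let the fingers close. It gives the time, the measured TCP pose, the force, the opening and the grip force at its end, in the units of the state.
- get_state(): the state, without advancing time (a new reading comes with each control period).
- cams.grab_frame(name): name is "scene" or "top" or "wrist"; returns (picture, depth): 480x640x3 uint8, blue, green, red; 480x640 float32, m along the optical axis (not along the pixel's ray), 0 where there is no reading.
- cams.camera_params(name): a dict with "intrinsics" (3x3 intrinsics, pixels), "T" (4x4, takes a point from camera to world coordinates); the wrist camera has in their place "tool_from_camera" (4x4, takes a point from camera to tool coordinates, whose origin is the TCP and whose axes are the flange's). Camera axes: x right, y down, z forward; pixel columns grow to the right and rows downward; lengths in m; the calibration is good to about 2 mm. A picture is of the moment at which its call begins: read the wrist's pose just before it. camera_params takes no time and is no camera call.
- env.close_job(): hands the job in; it is judged then, once.
The state is a dict: "clock": time; "qpos": joint angles; "qvel": joint speeds; "joint_torque": joint torques, N m; "ee_pos": TCP position; "tool_rot": TCP orientation; "wrist_force": force on the tool from outside, world axes, zero at the start; "wrist_torque": the same for the moment, N m; "grip_width": opening from 0.0 (shut) to 1.0 (fully open); "finger_force": force on a finger pad.
Only numpy, scipy, OpenCV 4.12 (cv2) and the standard library are available. Lean on these libraries where they do the work, as an engineer would, in place of code of your own. Each camera call takes 0.05 s, during which the arm holds its last target. There are 200 camera calls.

## Working session

There is one attempt and no reset: what is moved stays moved. The work goes in short steps, Python scripts to look and compute and a tool call to move; the robot and the scene stay as the last step left them, time stands still between calls to the robot, and variables do not carry over. Pictures are saved under pics/ and viewed, at most 10 in all, crops included, and the job is handed in when it is done.

Besides the shell and the picture viewer there is one more tool, called after "Request:" as name(argument=value, ...), one argument or row to a line, values as JSON. servo_tool: Moves the arm, as the interface text tells. Its arguments: {"type":"object","properties":{"series":{"type":"array","items":{"type":"array","items":{"type":"array","items":{"type":"number"}}}},"squeeze":{"type":"number"}},"required":["series"]}

```bash
mkdir -p pics; ls
python3 - <<'E'
from workcell import get_state,cams,env
import cv2,numpy as np
s=get_state();print({k:np.round(v,3) for k,v in s.items()})
for n in("scene","top"):
    im,d=cams.grab_frame(n);cv2.imwrite(f"pics/{n}0.png",im);np.savez(f"{n}0.npz",im=im,d=d)
    p=cams.camera_params(n);print(np.round(p["intrinsics"],1),np.round(p["T"],3))
print(cams.camera_params("wrist"))
E
```

```text
pics
{'clock': np.float64(0.0), 'qpos': array([ 1.241,  0.435,  0.025,  1.574, -0.012,  1.134, -0.075]), 'qvel': array([ 0.   , -0.001,  0.   , -0.003,  0.   , -0.001,  0.001]), 'joint_torque': array([ 0.0000e+00, -6.7046e+01,  1.0250e+00, -3.1621e+01,  1.5000e-02,
        1.3000e-02, -0.0000e+00]), 'ee_pos': array([ 0.14 , -0.609,  0.253]), 'tool_rot': array([-3.14 ,  0.   ,  0.227]), 'wrist_force': array([ 0.081, -0.595, -0.716]), 'wrist_torque': array([0.001, 0.   , 0.044]), 'finger_force': np.float64(0.0), 'grip_width': np.float64(0.994)}
[[467.    0.  323.7]
 [  0.  467.  240.6]
 [  0.    0.    1. ]] [[-0.665  0.418 -0.619  1.129]
 [ 0.747  0.354 -0.563  0.481]
 [-0.016 -0.836 -0.548  0.634]
 [ 0.     0.     0.     1.   ]]
[[544.6   0.  327.9]
 [  0.  544.6 240.5]
 [  0.    0.    1. ]] [[-0.016 -0.996  0.084  0.432]
 [-1.     0.016 -0.005 -0.047]
 [ 0.004 -0.084 -0.996  1.422]
 [ 0.     0.     0.     1.   ]]
{'intrinsics': array([[421.71092553,   0.        , 324.90712643],
       [  0.        , 421.71092553, 247.08937818],
       [  0.        ,   0.        ,   1.        ]]), 'tool_from_camera': array([[-9.69914441e-05, -9.44908865e-01, -3.27333510e-01,
         8.47238741e-02],
       [ 9.99999032e-01,  3.62730178e-04, -1.34339534e-03,
         4.79450087e-04],
       [ 1.38811991e-03, -3.27333324e-01,  9.44907915e-01,
        -1.21122893e-01],
       [ 0.00000000e+00,  0.00000000e+00,  0.00000000e+00,
         1.00000000e+00]])}
```

View pics/scene0.png

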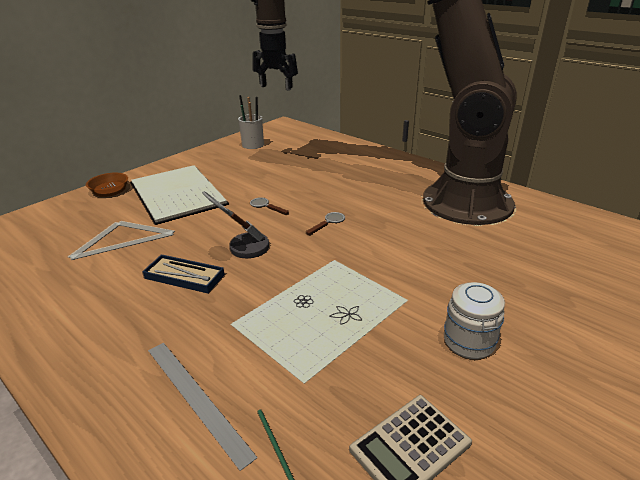

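View pics/top0.png

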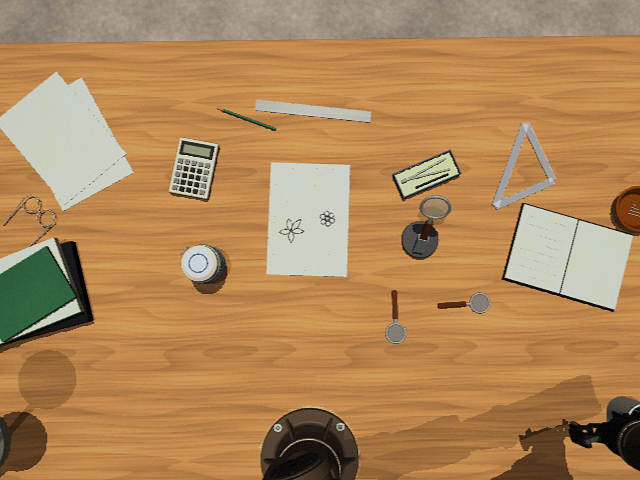

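The scene view shows the leaning magnifier's lens at about (210,200), foot at (250,245), rosette at (304,301) and leaf spray at (347,315). In the top view the lens is at (435,208), the foot at (420,240), the rosette at (327,218) and the spray at (291,230). Next I measure these points.

```bash
cat > h.py <<'E'
import numpy as np,cv2
from workcell import cams
def cloud(n,d,T=None):
    p=cams.camera_params(n);K=p["intrinsics"];T=p["T"] if T is None else T
    v,u=np.indices(d.shape)
    P=np.stack([(u-K[0,2])/K[0,0]*d,(v-K[1,2])/K[1,1]*d,d],-1)
    W=P@T[:3,:3].T+T[:3,3];W[d<=0]=np.nan
    return W
E
python3 - <<'E'
from h import *
top=np.load("top0.npz");sc=np.load("scene0.npz")
W=cloud("top",top["d"]);S=cloud("scene",sc["d"])
np.set_printoptions(precision=4,suppress=True)
for n,uv in dict(ros=(327.5,218),leaf=(291,230),foot=(420,240),lens=(435,208)).items():
    u,v=map(int,uv);print(n,W[v,u],np.nanmedian(W[v-4:v+5,u-4:u+5],axis=(0,1)))
print('desk z',np.nanmedian(W[300:330,240:360,2]))
# rosette dark pixels in top
g=cv2.cvtColor(top["im"],cv2.COLOR_BGR2GRAY)
m=np.zeros_like(g);m[207:229,316:339]=1;m&=(g<130)
v,u=np.nonzero(m);print('ros px',u.min(),u.max(),v.min(),v.max());w=W[v,u];print('ros bbox',w.min(0),w.max(0),(w.min(0)+w.max(0))/2,w.mean(0))
g2=cv2.cvtColor(sc["im"],cv2.COLOR_BGR2GRAY)
m=np.zeros_like(g);m[291:312,290:318]=1;m&=(g2<130);v,u=np.nonzero(m);w=S[v,u];print('ros scene',w.min(0),w.max(0),(w.min(0)+w.max(0))/2)
c=W[240,420]
for n,Q in(("top",W),("scene",S)):
    r=np.hypot(Q[...,0]-c[0],Q[...,1]-c[1])
    f=(r<.09)&(Q[...,2]>.011)&(Q[...,2]<.019);w=Q[f]
    if len(w)>10:
        cen,rad=cv2.minEnclosingCircle(w[:,:2].astype(np.float32));print(n,'foot',cen,rad,len(w))
    f=(r<.16)&(Q[...,2]>.1);w=Q[f];print(n,'lens pts',len(w),w.min(0),w.max(0),w.mean(0))
    f=(r<.16)&(Q[...,2]>.068)&(Q[...,2]<.105);w=Q[f];print(n,'handle',len(w))
    if len(w)>4:
        mu=w.mean(0);print(mu,np.linalg.svd(w-mu)[2][0])
E
```

```text
ros [ 0.6112 -0.0531 -0.0006] [ 0.611  -0.0531  0.0014]
leaf [0.5807 0.0418 0.0024] [0.5807 0.0418 0.0014]
foot [ 0.5437 -0.2843  0.0668] [ 0.5436 -0.285   0.0635]
lens [ 0.6124 -0.3082  0.1466] [ 0.6122 -0.3082  0.1468]
desk z 0.00011026453004903125
ros px 320 334 211 226
ros bbox [nan nan nan] [nan nan nan] [nan nan nan] [nan nan nan]
ros scene [ 0.5915 -0.0707 -0.002 ] [ 0.6325 -0.032   0.004 ] [ 0.612  -0.0513  0.001 ]
top foot (0.5506498217582703, -0.2914145290851593) 0.04795600473880768 601
top lens pts 654 [ 0.5719 -0.3422  0.1005] [ 0.6397 -0.2712  0.1783] [ 0.6117 -0.3064  0.1453]
top handle 125
[ 0.5631 -0.2938  0.0856] [-0.6623  0.1768 -0.7281]
scene foot (0.550530195236206, -0.2912079393863678) 0.04970688372850418 533
scene lens pts 178 [ 0.5757 -0.3409  0.1004] [ 0.6409 -0.2707  0.1745] [ 0.6159 -0.2952  0.1434]
scene handle 93
[ 0.5724 -0.29    0.0866] [-0.6531  0.1798 -0.7356]
```

```bash
cat >> h.py <<'E'
from scipy.spatial.transform import Rotation as Ro
from workcell import get_state
np.set_printoptions(precision=4,suppress=True)
def tool(psi,tilt): # deg; fingers tilt from down towards psi
    p,t=np.radians([psi,tilt]);z=np.array([np.sin(t)*np.cos(p),np.sin(t)*np.sin(p),-np.cos(t)])
    y=np.array([np.sin(p),-np.cos(p),0]);return np.stack([np.cross(y,z),y,z],1)
def row(p,R):
    s=get_state();R0=Ro.from_euler('xyz',s["tool_rot"]).as_matrix()
    print('t',s["clock"],'q',s["qpos"],'row',np.round(R0.T@(p-s["ee_pos"])*1000,1),np.round(Ro.from_matrix(R0.T@R).as_rotvec(),4))
E
python3 - <<'E'
from h import *
R=tool(-15,40);G=np.array([.568,-.296,.0845])
row(G-R[:,2]*.153,R)
E
```

```text
t 0.1 q [ 1.2414  0.4352  0.0249  1.574  -0.0116  1.134  -0.0751] row [ 400.1 -254.5   51.2] [-0.1718  0.6845  0.4679]
```

Request:
servo_tool(
  series=[
    [[400, -254.5, 51, -0.172, 0.6845, 0.468, 0], [400, -254.5, 51, -0.172, 0.6845, 0.468, 0], [400, -254.5, 51, -0.172, 0.6845, 0.468, 0], [400, -254.5, 51, -0.172, 0.6845, 0.468, 0], [400, -254.5, 51, -0.172, 0.6845, 0.468, 0], [400, -254.5, 51, -0.172, 0.6845, 0.468, 0], [400, -254.5, 51, -0.172, 0.6845, 0.468, 0], [400, -254.5, 51, -0.172, 0.6845, 0.468, 0], [400, -254.5, 51, -0.172, 0.6845, 0.468, 0], [400, -254.5, 51, -0.172, 0.6845, 0.468, 0], [400, -254.5, 51, -0.172, 0.6845, 0.468, 0], [400, -254.5, 51, -0.172, 0.6845, 0.468, 0], [400, -254.5, 51, -0.172, 0.6845, 0.468, 0], [400, -254.5, 51, -0.172, 0.6845, 0.468, 0]],
  ],
)

```text
clock: 1.85
ee_pos: [0.4721, -0.2771, 0.2196]
tool_rot: [-3.133, -0.673, -0.263]
wrist_force: [-0.6, -0.8, -0.5]
grip_width: 1.002
finger_force: 0.0
```

Run:
```python
from h import *
R=tool(-15,40);G=np.array([.568,-.296,.0845])
row(G-R[:,2]*.153,R)
s=get_state();T=np.eye(4);T[:3,:3]=Ro.from_euler('xyz',s["tool_rot"]).as_matrix();T[:3,3]=s["ee_pos"]
im,d=cams.grab_frame("wrist");cv2.imwrite("pics/w1.png",im);np.savez("w1.npz",im=im,d=d,T=T)
row(G-R[:,2]*.153,R)
```

```text
t 1.85 q [ 0.9123  0.1685 -0.4007  2.3068 -1.3175  0.1177 -0.0144] row [-11.8  -6.4  13.5] [-0.0083  0.0251 -0.0009]
t 1.9 q [ 0.9118  0.1685 -0.4005  2.3067 -1.3175  0.1178 -0.0144] row [-11.9  -6.3  13.5] [-0.0085  0.0251 -0.0007]
```

View pics/w1.png

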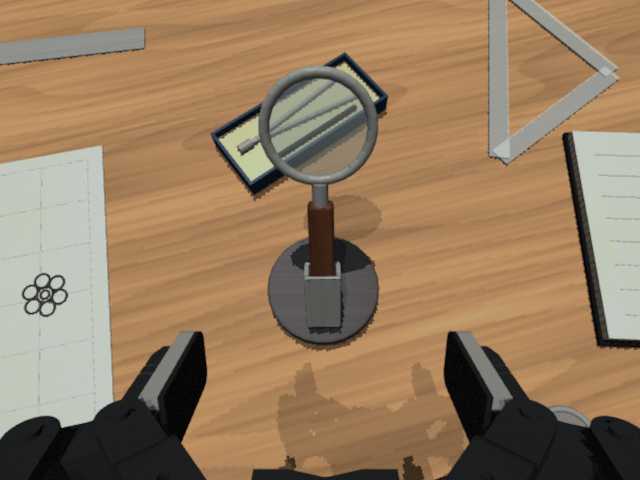

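The wrist view shows the handle at (320,240), lens at (320,125), sleeve at (322,290) and rosette at (45,295). Joints 5 and 6 have stopped at their limits, so I'll identify the kinematics roughly and choose a reachable approach.

Run:
```python
from h import *
import itertools
qs=np.array([[1.2414,.4352,.0249,1.574,-.0116,1.134,-.0751],get_state()["qpos"]])
Rs=[Ro.from_euler('xyz',[-3.14,0,.227]),Ro.from_euler('xyz',get_state()["tool_rot"])]
res=[]
for ax in ("ZYZYZYZ",):
  for sg in itertools.product([1,-1],repeat=7):
    F=[Ro.from_euler(ax,q*np.array(sg)) for q in qs]
    for tw in np.arange(8)*np.pi/4:
      # base yaw b: Rs = Rz(b) F Rz(tw) (flip handled)
      D=[ (r*(f*Ro.from_euler('z',tw)).inv()).as_rotvec() for r,f in zip(Rs,F)]
      A=Ro.from_rotvec(D[0]);B=Ro.from_rotvec(D[1])
      err=(A*B.inv()).magnitude()+np.linalg.norm(A.as_matrix()[:,2]-[0,0,1])
      res.append((err,sg,tw,D[0]))
res.sort(key=lambda r:r[0])
for r in res[:4]:print(r)
print(get_state()["qpos"],get_state()["ee_pos"])
top=np.load("w1.npz");p=cams.camera_params("wrist")
W=cloud("wrist",top["d"],top["T"]@p["tool_from_camera"])
c=np.array([.5506,-.2914]);r=np.hypot(W[...,0]-c[0],W[...,1]-c[1])
w=W[(r<.07)&(W[...,2]>.012)&(W[...,2]<.019)];print('foot',cv2.minEnclosingCircle(w[:,:2].astype(np.float32)))
im=top["im"].astype(int);red=(im[...,2]-im[...,0]>35)&(im[...,2]<130)
v,u=np.indices(r.shape);m=red&(abs(u-320)<25)&(v>205)&(v<262);w=W[m];w=w[~np.isnan(w[:,0])];mu=w.mean(0);print('handle',len(w),mu,np.linalg.svd(w-mu,full_matrices=False)[2][0])
for vv in(210,225,240,255):
    k=m[vv]&~np.isnan(W[vv,:,0]);print(vv,np.nonzero(k)[0][[0,-1]],W[vv][k].mean(0))
m=(r<.15)&(W[...,2]>.118);w=W[m];print('ring',len(w),(w.max(0)+w.min(0))/2)
m=np.zeros(r.shape,bool);m[265:325,15:75]=1;m&=im.sum(2)<300;w=W[m];w=w[~np.isnan(w[:,0])];print('ros',len(w),(w.max(0)+w.min(0))/2,w.max(0)-w.min(0))
```

```text
Traceback (most recent call last):
  File "scipy/spatial/transform/_rotation.pyx", line 1413, in scipy.spatial.transform._rotation.Rotation.from_euler
ValueError: Expected axis specification to be a non-empty string of upto 3 characters, got ZYZYZYZ
```

Run:
```python
from h import *
import itertools,functools
qs=np.array([[1.2414,.4352,.0249,1.574,-.0116,1.134,-.0751],get_state()["qpos"]])
Rs=[Ro.from_euler('xyz',[-3.14,0,.227]),Ro.from_euler('xyz',get_state()["tool_rot"])]
res=[]
for sg in itertools.product([1,-1],repeat=7):
    F=[functools.reduce(lambda a,b:a*b,[Ro.from_euler(x,a*s) for x,a,s in zip("zyzyzyz",q,sg)]) for q in qs]
    for tw in np.arange(4)*np.pi/2:
      D=[r*(f*Ro.from_euler('z',tw)).inv() for r,f in zip(Rs,F)]
      err=(D[0]*D[1].inv()).magnitude()+np.linalg.norm(D[0].as_matrix()[:,2]-[0,0,1])
      res.append((err,sg,tw,D[0].as_rotvec()))
res.sort(key=lambda r:r[0])
for r in res[:4]:print(r)
print(get_state()["qpos"],get_state()["ee_pos"])
top=np.load("w1.npz");p=cams.camera_params("wrist")
W=cloud("wrist",top["d"],top["T"]@p["tool_from_camera"])
c=np.array([.5506,-.2914]);r=np.hypot(W[...,0]-c[0],W[...,1]-c[1])
w=W[(r<.07)&(W[...,2]>.012)&(W[...,2]<.019)];print('foot',cv2.minEnclosingCircle(w[:,:2].astype(np.float32)))
im=top["im"].astype(int);red=(im[...,2]-im[...,0]>35)&(im[...,2]<130)
v,u=np.indices(r.shape);m=red&(abs(u-320)<25)&(v>205)&(v<262);w=W[m];w=w[~np.isnan(w[:,0])];mu=w.mean(0);print('handle',len(w),mu,np.linalg.svd(w-mu,full_matrices=False)[2][0])
for vv in(210,225,240,255):
    k=m[vv]&~np.isnan(W[vv,:,0]);print(vv,np.nonzero(k)[0][[0,-1]],W[vv][k].mean(0))
m=(r<.15)&(W[...,2]>.118);w=W[m];print('ring',len(w),(w.max(0)+w.min(0))/2)
m=np.zeros(r.shape,bool);m[265:325,15:75]=1;m&=im.sum(2)<300;w=W[m];w=w[~np.isnan(w[:,0])];print('ros',len(w),(w.max(0)+w.min(0))/2,w.max(0)-w.min(0))
```

```text
(np.float64(0.00043450731692401556), (-1, -1, -1, -1, -1, -1, -1), np.float64(4.71238898038469), array([ 0.0001,  0.0002, -3.1414]))
(np.float64(0.0004345073169240222), (-1, 1, -1, 1, -1, 1, -1), np.float64(1.5707963267948966), array([ 0.0002, -0.0001,  0.0002]))
(np.float64(0.12886756286122547), (-1, 1, -1, 1, -1, 1, 1), np.float64(1.5707963267948966), array([ 0.0001,  0.0002, -0.15  ]))
(np.float64(0.12886756286122547), (-1, -1, -1, -1, -1, -1, 1), np.float64(4.71238898038469), array([ 0.0002, -0.0001,  2.9916]))
[ 0.9118  0.1685 -0.4005  2.3067 -1.3175  0.1178 -0.0144] [ 0.4722 -0.277   0.2197]
foot ((0.54977947473526, -0.29360800981521606), 0.04798176884651184)
handle 614 [ 0.5722 -0.3019  0.0894] [-0.2885  0.123   0.9496]
210 [307 333] [ 0.5784 -0.3021  0.1081]
225 [308 334] [ 0.5739 -0.3028  0.0916]
240 [299 330] [ 0.5679 -0.2989  0.0795]
255 [315 331] [ 0.5557 -0.2993  0.08  ]
ring 45721 [ 0.534  -0.2731  0.1987]
ros 488 [ 0.6101 -0.054   0.0022] [0.0413 0.0392 0.0047]
```

The orientation convention is exact. Now I fit the link lengths to plan joint-feasible poses.

```bash
cat > k.py <<'E'
from h import *
from scipy.optimize import least_squares
def rots(q):
    R=Ro.identity();out=[]
    for x,a in zip("zyzyzyz",np.array(q)*[-1,1,-1,1,-1,1,-1]):
        R=R*Ro.from_euler(x,a);out.append(R)
    return out
def fk(q,P):
    h,L1,L2,L3,y2,xe,xw=P;r=rots(q)
    p=np.array([0,0,h])+r[1].apply([0,y2,0])+r[2].apply([xe,0,L1])+r[3].apply([-xe,0,0])+r[4].apply([0,0,L2])+r[5].apply([xw,0,0])+r[6].apply([0,0,L3])
    return p,(r[6]*Ro.from_euler('z',np.pi/2)).as_matrix()
E
python3 - <<'E'
from k import *
data=[([1.2414,.4352,.0249,1.574,-.0116,1.134,-.0751],[.1405,-.609,.253]),([.9118,.1685,-.4005,2.3067,-1.3175,.1178,-.0144],[.4722,-.277,.2197])]
for free in([0,1,2,3],[0,1,2,3,4],[0,1,2,3,4,5],[0,1,2,3,4,6]):
    x0=np.array([.35,.4,.4,.25,0,0,0])
    def f(x):
        P=x0.copy();P[free]=x;return np.concatenate([fk(q,P)[0]-p for q,p in data])
    s=least_squares(f,x0[free]);print(free,s.x,np.abs(s.fun).max())
E
```

```text
[0, 1, 2, 3] [0.1511 0.6342 0.4023 0.3068] 0.05417776796756599
[0, 1, 2, 3, 4] [ 0.2912  0.5472  0.433   0.351  -0.0548] 0.0019554154027570103
[0, 1, 2, 3, 4, 5] [ 0.2732  0.5355  0.4209  0.3328 -0.0533  0.0116] 1.1767198326850803e-09
[0, 1, 2, 3, 4, 6] [ 0.3035  0.5353  0.4332  0.352  -0.0532 -0.0045] 1.1897758334100672e-09
```

```bash
cat >> k.py <<'E'
P0=np.array([.2912,.5472,.433,.351,-.0548,0,0])
lo=np.array([-2.62,-.44,-1.27,.08,-1.32,.12,-2.74]);hi=np.array([2.62,2.09,1.32,2.57,4.46,2,2.74])
def ik(p,R,seed,w=.02):
    def f(q):
        pp,RR=fk(q,P0);return np.r_[(pp-p)*10,Ro.from_matrix(RR.T@R).as_rotvec()*5,w*(q-seed)]
    s=least_squares(f,np.clip(seed,lo+.03,hi-.03),bounds=(lo,hi));q=s.x;pp,RR=fk(q,P0)
    return q,np.linalg.norm(pp-p),np.linalg.norm(Ro.from_matrix(RR.T@R).as_rotvec())
E
python3 - <<'E'
from k import *
G=np.array([.568,-.298,.0845])
rng=np.random.default_rng(0)
for psi,flip in((-15,0),(-15,1)):
  for tilt in(40,50):
    R=tool(psi,tilt)
    if flip:R=R@np.diag([-1,-1,1])
    for back in(.003,.083,.153):
      best=[]
      for i in range(12):
        seed=np.array([.5,.6,0,1.6,0,.6,0])+rng.normal(size=7)*[.4,.3,.6,.3,.8,.4,1.2]
        q,e,a=ik(G-R[:,2]*back,R,seed)
        if e<.004 and a<.02: best.append((np.min(np.minimum(q-lo,hi-q)),q))
      best.sort(key=lambda b:-b[0]);print(psi,flip,tilt,back,len(best),[ (round(b[0],2),b[1].round(2)) for b in best[:2]])
E
```

```text
-15 0 40 0.003 2 [(np.float64(0.24), array([ 0.98,  0.64, -0.65,  2.21,  2.61,  0.36,  2.44])), (np.float64(0.0), array([ 1.11,  0.72, -0.83,  2.2 ,  2.37,  0.43,  2.74]))]
-15 0 40 0.083 1 [(np.float64(0.09), array([ 0.97,  0.42, -0.56,  2.3 ,  2.89,  0.21,  2.1 ]))]
-15 0 40 0.153 2 [(np.float64(0.0), array([ 1.34,  0.34, -0.92,  2.32,  2.28,  0.12,  2.74])), (np.float64(0.0), array([ 0.9 ,  0.21, -0.41,  2.35,  3.97,  0.12,  0.98]))]
-15 0 50 0.003 1 [(np.float64(0.24), array([ 0.95,  0.7 , -0.57,  2.33,  3.04,  0.65,  2.07]))]
-15 0 50 0.083 1 [(np.float64(0.1), array([ 0.78,  0.46, -0.3 ,  2.47,  3.33,  0.62,  1.68]))]
-15 0 50 0.153 1 [(np.float64(0.09), array([ 1.44,  0.47, -0.99,  2.48,  2.97,  0.46,  2.17]))]
-15 1 40 0.003 7 [(np.float64(0.31), array([ 1.19,  0.79, -0.96,  2.19,  2.25,  0.5 , -0.22])), (np.float64(0.29), array([ 1.2 ,  0.8 , -0.98,  2.19,  2.23,  0.51, -0.2 ]))]
-15 1 40 0.083 11 [(np.float64(0.25), array([ 1.31,  0.6 , -1.02,  2.26,  2.12,  0.37, -0.17])), (np.float64(0.24), array([ 1.31,  0.6 , -1.03,  2.26,  2.12,  0.37, -0.16]))]
-15 1 40 0.153 8 [(np.float64(0.1), array([ 1.52,  0.45, -1.17,  2.3 ,  1.79,  0.24,  0.14])), (np.float64(0.08), array([ 1.49,  0.42, -1.12,  2.3 ,  1.84,  0.2 ,  0.08]))]
-15 1 50 0.003 9 [(np.float64(0.27), array([ 1.23,  0.89, -0.97,  2.3 ,  2.7 ,  0.71, -0.55])), (np.float64(0.14), array([ 1.32,  1.01, -1.13,  2.29,  2.56,  0.78, -0.31]))]
-15 1 50 0.083 11 [(np.float64(0.05), array([ 1.45,  0.86, -1.22,  2.4 ,  2.5 ,  0.71, -0.34])), (np.float64(0.04), array([ 1.46,  0.87, -1.23,  2.4 ,  2.49,  0.72, -0.32]))]
-15 1 50 0.153 8 [(np.float64(0.0), array([ 1.61,  0.65, -1.27,  2.47,  2.56,  0.53, -0.48])), (np.float64(0.0), array([ 1.61,  0.65, -1.27,  2.47,  2.56,  0.53, -0.48]))]
```

```bash
cat > plan1.py <<'E'
from k import *
from scipy.interpolate import PchipInterpolator
G=np.array([.568,-.298,.0845]);R=tool(-15,40)@np.diag([-1,-1,1])
qg=ik(G-R[:,2]*.003,R,np.array([1.19,.79,-.96,2.19,2.25,.5,-.22]))
qp=ik(G-R[:,2]*.11,R,qg[0]);qp2=ik(G-R[:,2]*.06,R,qp[0])
print(qg,qp,sep='\n')
q0=get_state()["qpos"]
def solve(p,q567,seed):
    f=lambda x:np.r_[(fk(np.r_[x,q567],P0)[0]-p)*10,.05*(x-seed)]
    s=least_squares(f,np.clip(seed,lo[:4]+.03,hi[:4]-.03),bounds=(lo[:4],hi[:4]));return np.r_[s.x,q567]
C=np.array([.43,-.23,.30])
vias=[q0];seed=q0[:4].copy()
for q5,q6,q7,s in((-.6,.45,-.05,.25),(.3,.7,-.1,.45),(1.2,.65,-.15,.7),(qp[0][4]-.2,qp[0][5]+.1,qp[0][6],.9)):
    seed=q0[:4]*(1-s)+qp[0][:4]*s
    vias.append(solve(C,np.array([q5,q6,q7]),seed))
vias.append(qp[0]);vias=np.array(vias)
if __name__=="__main__":
  print(vias)
  t=np.arange(6.);path=PchipInterpolator(t,vias)(np.linspace(0,5,41))
  p0,R0=fk(path[0],P0);prev=R0
  for i,q in enumerate(path):
    p,RR=fk(q,P0)
    st=np.degrees(np.linalg.norm(Ro.from_matrix(prev.T@RR).as_rotvec()));prev=RR
    if i%4==0: print(i,p,'z',RR[:,2],'st',round(st,1),'rel',(R0.T@(p-p0)*1000).round(0),Ro.from_matrix(R0.T@RR).as_rotvec().round(3))
E
python3 plan1.py
```

```text
(array([ 1.189 ,  0.7906, -0.9617,  2.1917,  2.2483,  0.502 , -0.2232]), np.float64(6.660543381581428e-08), np.float64(1.4813400577869707e-07))
(array([ 1.3196,  0.4938, -0.9849,  2.2845,  2.1308,  0.2679, -0.2123]), np.float64(9.70978740429704e-06), np.float64(1.5816785027642222e-05))
[[ 0.9118  0.1685 -0.4005  2.3067 -1.3175  0.1178 -0.0144]
 [ 1.0708 -0.0547 -0.5015  2.2345 -0.6     0.45   -0.05  ]
 [ 1.025   0.0321 -0.7552  2.069   0.3     0.7    -0.1   ]
 [ 1.0395  0.013  -1.0308  2.302   1.2     0.65   -0.15  ]
 [ 1.2169 -0.0703 -1.0309  2.463   1.9308  0.3679 -0.2123]
 [ 1.3196  0.4938 -0.9849  2.2845  2.1308  0.2679 -0.2123]]
0 [ 0.4725 -0.275   0.2201] z [ 0.6043 -0.1531 -0.7819] st 0.0 rel [0. 0. 0.] [0. 0. 0.]
4 [ 0.4549 -0.2611  0.2902] z [ 0.6466 -0.1373 -0.7503] st 5.2 rel [ 28.  -9. -68.] [ 0.018  0.052 -0.329]
8 [ 0.43 -0.23  0.3 ] z [ 0.5652 -0.096  -0.8193] st 6.3 rel [  9. -33. -95.] [ 0.066 -0.045 -0.723]
12 [ 0.4201 -0.2085  0.2876] z [ 0.3943 -0.0872 -0.9149] st 7.7 rel [-11. -52. -95.] [ 0.164 -0.22  -1.197]
16 [ 0.43 -0.23  0.3 ] z [ 0.2982 -0.2592 -0.9187] st 7.3 rel [  9. -33. -95.] [ 0.12  -0.382 -1.693]
20 [ 0.4305 -0.2321  0.3011] z [ 0.3294 -0.4559 -0.8268] st 8.2 rel [ 10. -31. -95.] [ 0.004 -0.516 -2.223]
24 [ 0.43 -0.23  0.3 ] z [ 0.4367 -0.5601 -0.704 ] st 6.1 rel [  9. -33. -95.] [-0.124 -0.619 -2.704]
28 [ 0.4366 -0.2386  0.3107] z [ 0.5689 -0.5604 -0.6019] st 5.0 rel [ 22. -27. -98.] [-0.271 -0.646 -3.06 ]
32 [ 0.43 -0.23  0.3 ] z [ 0.6255 -0.4985 -0.6002] st 2.2 rel [  9. -33. -95.] [0.238 0.521 2.852]
36 [ 0.4517 -0.2431  0.2592] z [ 0.6285 -0.3783 -0.6796] st 3.3 rel [  2. -26. -48.] [0.152 0.331 2.89 ]
40 [ 0.4997 -0.2797  0.1688] z [ 0.6209 -0.1664 -0.766 ] st 5.4 rel [-10.  -2.  57.] [0.039 0.013 3.141]
```

Request:
servo_tool(
  series=[
    [[28, -9, -68, 0.018, 0.052, -0.329, 0], [28, -9, -68, 0.018, 0.052, -0.329, 0], [9, -33, -95, 0.066, -0.045, -0.55, 0], [9, -33, -95, 0.066, -0.045, -0.723, 0], [9, -33, -95, 0.066, -0.045, -0.723, 0], [-1, -42, -95, 0.115, -0.13, -0.9, 0], [-1, -42, -95, 0.14, -0.18, -1.05, 0], [-11, -52, -95, 0.164, -0.22, -1.197, 0], [-11, -52, -95, 0.164, -0.22, -1.197, 0], [0, -42, -95, 0.14, -0.3, -1.36, 0], [9, -33, -95, 0.13, -0.34, -1.52, 0], [9, -33, -95, 0.12, -0.382, -1.693, 0], [9, -33, -95, 0.12, -0.382, -1.693, 0], [9, -33, -95, 0.08, -0.43, -1.86, 0], [9, -33, -95, 0.04, -0.48, -2.04, 0], [10, -31, -95, 0.004, -0.516, -2.223, 0], [10, -31, -95, 0.004, -0.516, -2.223, 0], [10, -31, -95, 0.004, -0.516, -2.223, 0]],
  ],
)

```text
clock: 4.15
ee_pos: [0.4304, -0.2342, 0.3005]
tool_rot: [2.926, 0.56, 1.807]
wrist_force: [0.7, -0.5, -0.1]
grip_width: 1.001
finger_force: 0.0
```

```bash
cat >> plan1.py <<'E'
def show(vias,n,step):
  path=PchipInterpolator(np.arange(len(vias)),vias)(np.linspace(0,len(vias)-1,n+1))
  s=get_state();p0=s["ee_pos"];R0=Ro.from_euler('xyz',s["tool_rot"]).as_matrix()
  for i,q in enumerate(path):
    if i%step==0:
      p,RR=fk(q,P0);print(i,p,'z',RR[:,2],'rel',(R0.T@(p-p0)*1000).round(0),Ro.from_matrix(R0.T@RR).as_rotvec().round(3))
E
python3 - <<'E'
import plan1 as k
from plan1 import *
s=get_state();print(s["clock"],s["qpos"],s["ee_pos"],Ro.from_euler('xyz',s["tool_rot"]).as_matrix()[:,2],fk(s["qpos"],P0)[0])
E
```

```text
(array([ 1.189 ,  0.7906, -0.9617,  2.1917,  2.2483,  0.502 , -0.2232]), np.float64(6.660543381581428e-08), np.float64(1.4813400577869707e-07))
(array([ 1.3196,  0.4938, -0.9849,  2.2845,  2.1308,  0.2679, -0.2123]), np.float64(9.70978740429704e-06), np.float64(1.5816785027642222e-05))
4.15 [ 0.5217 -0.0249 -0.4241  2.2027  0.7191  0.6741 -0.1139] [ 0.4304 -0.2342  0.3005] [ 0.3293 -0.454  -0.8279] [ 0.4296 -0.2372  0.2999]
```

Run:
```python
from plan1 import *
q0=get_state()["qpos"]
for s3 in(-.4,-.7,-1.):
    sd=qp[0].copy();sd[2]=s3;sd[0]=1.3+(s3+1)*-1
    print(s3,ik(G-R[:,2]*.11,R,sd,.1),ik(G-R[:,2]*.003,R,sd,.1)[0])
vias=[q0,vias[3],vias[4],qp[0]]
show(vias,24,2)
```

```text
(array([ 1.189 ,  0.7906, -0.9617,  2.1917,  2.2483,  0.502 , -0.2232]), np.float64(6.660543381581428e-08), np.float64(1.4813400577869707e-07))
(array([ 1.3196,  0.4938, -0.9849,  2.2845,  2.1308,  0.2679, -0.2123]), np.float64(9.70978740429704e-06), np.float64(1.5816785027642222e-05))
-0.4 (array([ 1.2266,  0.437 , -0.8577,  2.2913,  2.3195,  0.2081, -0.4315]), np.float64(0.0004038078067792275), np.float64(0.001321154019017466)) [ 1.0682  0.6938 -0.7783  2.2033  2.4327  0.4012 -0.4806]
-0.7 (array([ 1.2682,  0.46  , -0.9129,  2.2882,  2.2301,  0.2313, -0.3292]), np.float64(0.00019578455890745963), np.float64(0.0006375549207152685)) [ 1.1209  0.7306 -0.8552  2.198   2.347   0.438  -0.3659]
-1.0 (array([ 1.3198,  0.4939, -0.9851,  2.2845,  2.1304,  0.268 , -0.2119]), np.float64(5.789320407924315e-06), np.float64(6.658754034160613e-06)) [ 1.1754  0.7767 -0.9393  2.1928  2.2663  0.4866 -0.2509]
0 [ 0.4296 -0.2372  0.2999] z [ 0.3293 -0.454  -0.8279] rel [-2. -2.  2.] [0. 0. 0.]
2 [ 0.4306 -0.2212  0.2932] z [ 0.3489 -0.4721 -0.8096] rel [15.  3.  0.] [-0.013 -0.03  -0.132]
4 [ 0.4329 -0
[... 358 characters left out ...]
-0.27  -0.595]
12 [ 0.4312 -0.2491  0.3107] z [ 0.5501 -0.574  -0.6066] rel [-18.  -2.  -1.] [-0.094 -0.332 -0.766]
14 [ 0.4316 -0.2361  0.3056] z [ 0.6047 -0.5297 -0.5948] rel [-5.  1. -3.] [-0.139 -0.359 -0.937]
16 [ 0.43 -0.23  0.3 ] z [ 0.6265 -0.4974 -0.6002] rel [ 4.  1. -2.] [-0.162 -0.363 -1.043]
18 [ 0.4358 -0.2354  0.2876] z [ 0.6292 -0.4594 -0.6269] rel [ 5.  2. 13.] [-0.191 -0.33  -1.075]
20 [ 0.4509 -0.2446  0.2585] z [ 0.6265 -0.3799 -0.6805] rel [10.  8. 46.] [-0.258 -0.248 -1.061]
22 [ 0.473  -0.2587  0.2183] z [ 0.623  -0.2744 -0.7325] rel [15. 16. 93.] [-0.346 -0.143 -0.992]
24 [ 0.4997 -0.2797  0.1688] z [ 0.6209 -0.1664 -0.766 ] rel [ 19.  25. 153.] [-0.43  -0.031 -0.868]
```

Request:
servo_tool(
  series=[
    [[8, 3, -1, -0.035, -0.073, -0.263, 0], [8, 3, -1, -0.035, -0.073, -0.263, 0], [4, 1, -2, -0.043, -0.196, -0.476, 0], [4, 1, -2, -0.043, -0.196, -0.476, 0], [0, 0, -2, -0.051, -0.27, -0.595, 0], [0, 0, -2, -0.094, -0.332, -0.766, 0], [0, 1, -3, -0.139, -0.359, -0.937, 0], [0, 1, -3, -0.139, -0.359, -0.937, 0], [4, 1, -2, -0.162, -0.363, -1.043, 0], [5, 2, 13, -0.191, -0.33, -1.075, 0], [10, 8, 46, -0.258, -0.248, -1.061, 0], [10, 8, 46, -0.258, -0.248, -1.061, 0], [15, 16, 93, -0.346, -0.143, -0.992, 0], [15, 16, 93, -0.346, -0.143, -0.992, 0], [19, 25, 153, -0.43, -0.031, -0.868, 0], [19, 25, 153, -0.43, -0.031, -0.868, 0], [19, 25, 153, -0.43, -0.031, -0.868, 0], [19, 25, 153, -0.43, -0.031, -0.868, 0]],
  ],
)

```text
clock: 6.4
ee_pos: [0.5012, -0.2786, 0.1697]
tool_rot: [-3.135, 0.7, 2.89]
wrist_force: [0.4, 0.8, -0.1]
grip_width: 1.003
finger_force: 0.0
```

Run:
```python
from plan1 import *
s=get_state();print(s["qpos"])
row(G-R[:,2]*.11,R)
T=np.eye(4);T[:3,:3]=Ro.from_euler('xyz',s["tool_rot"]).as_matrix();T[:3,3]=s["ee_pos"]
im,d=cams.grab_frame("wrist");cv2.imwrite("pics/w2.png",im);np.savez("w2.npz",im=im,d=d,T=T)
```

```text
(array([ 1.189 ,  0.7906, -0.9617,  2.1917,  2.2483,  0.502 , -0.2232]), np.float64(6.660543381581428e-08), np.float64(1.4813400577869707e-07))
(array([ 1.3196,  0.4938, -0.9849,  2.2845,  2.1308,  0.2679, -0.2123]), np.float64(9.70978740429704e-06), np.float64(1.5816785027642222e-05))
[ 1.0083  0.3401 -0.5953  2.3248  2.9441  0.1584 -1.1115]
t 6.4 q [ 1.0083  0.3401 -0.5953  2.3248  2.9441  0.1584 -1.1115] row [ 1.5 -1.4 -0. ] [-0.0001  0.0019  0.0076]
```

View pics/w2.png

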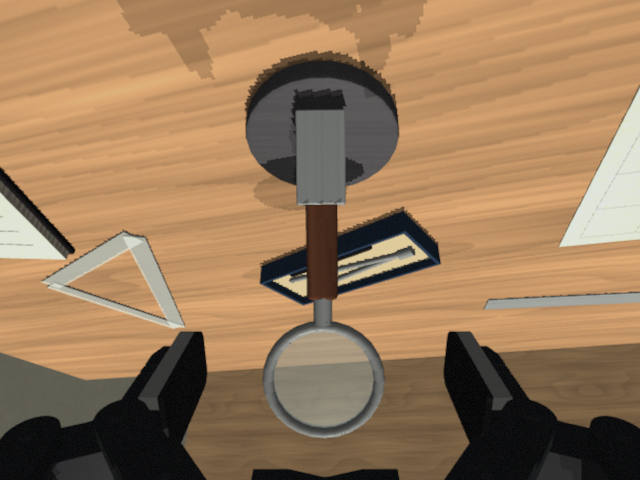

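The wrist view shows the sleeve at (320,155), handle from (320,205) to (322,300) and lens at (323,380), nearly centred between the fingers. Next I measure the handle in tool coordinates.

Run:
```python
from h import *
z=np.load("w2.npz");p=cams.camera_params("wrist");C=p["tool_from_camera"]
Q=cloud("wrist",z["d"],C);W=Q@z["T"][:3,:3].T+z["T"][:3,3]
im=z["im"].astype(int)
for v in range(200,304,8):
    k=(im[v,:,2]-im[v,:,0]>25)&(im[v,:,2]<130)&(np.abs(np.arange(640)-322)<30)&(np.abs(Q[v,:,1])<.03)&(W[v,:,2]>.05)
    u=np.nonzero(k)[0]
    if len(u)>3: print(v,u[[0,-1]],'tool',(np.nanmean(Q[v,u],0)*1000).round(1),'world',np.nanmean(W[v,u],0))
# ring
m=(W[...,2]>.115)&(W[...,2]<.19)&(np.hypot(W[...,0]-.614,W[...,1]+.308)<.06);w=W[m];mu=w.mean(0);print('ring',len(w),(w.max(0)+w.min(0))/2,w.max(0)-w.min(0),'tool ctr',((np.nanmax(Q[m],0)+np.nanmin(Q[m],0))*500).round(1),'normal',np.linalg.svd(w-mu,full_matrices=False)[2][2])
```

```text
208 [305 336] tool [ 27.3  -2.7 109.6] world [ 0.5484 -0.2943  0.0682]
216 [306 336] tool [ 23.   -2.4 108.6] world [ 0.5511 -0.2946  0.0719]
224 [306 336] tool [ 18.6  -2.4 107.6] world [ 0.5537 -0.2953  0.0754]
232 [306 336] tool [ 14.2  -2.4 106.6] world [ 0.5563 -0.296   0.079 ]
240 [306 336] tool [  9.8  -2.2 105.6] world [ 0.5591 -0.2965  0.0826]
248 [307 336] tool [  5.3  -2.2 104.8] world [ 0.5619 -0.2972  0.0862]
256 [307 336] tool [  0.8  -2.2 103.7] world [ 0.5645 -0.2978  0.0898]
264 [307 336] tool [ -3.7  -2.2 102.8] world [ 0.5673 -0.2986  0.0935]
272 [306 336] tool [ -8.2  -2.5 101.9] world [ 0.57   -0.2996  0.0971]
280 [307 336] tool [-12.8  -2.2 100.9] world [ 0.5728 -0.3     0.1007]
288 [307 336] tool [-17.2  -2.4  99.7] world [ 0.5753 -0.3008  0.1046]
296 [308 336] tool [-22.  -2.  99.] world [ 0.5786 -0.3012  0.1081]
ring 11337 [ 0.61   -0.3098  0.1457] [0.0544 0.0717 0.0613] tool ctr [-70.1  -1.9  91.7] normal [ 0.7658 -0.1822 -0.6167]
```

Request:
servo_tool(
  series=[
    [[4, -2.3, 30, 0, 0, -0.008, 0], [4, -2.3, 60, 0, 0, -0.008, 0], [4, -2.3, 85, 0, 0, -0.008, 0.3], [4, -2.3, 100, 0, 0, -0.008, 0.4], [4, -2.3, 107.5, 0, 0, -0.008, 0.5], [4, -2.3, 107.5, 0, 0, -0.008, 0.5], [4, -2.3, 107.5, 0, 0, -0.008, 0.5]],
  ],
  squeeze=20,
)

```text
clock: 7.32
ee_pos: [0.5634, -0.2985, 0.0841]
tool_rot: [-3.129, 0.698, 2.9]
wrist_force: [-0.2, 0.1, 0.9]
grip_width: 0.501
finger_force: 0.0
```

Run:
```python
from h import *
s=get_state();print(s["qpos"],s["ee_pos"],s["tool_rot"],s["grip_width"],s["wrist_force"])
T=np.eye(4);T[:3,:3]=Ro.from_euler('xyz',s["tool_rot"]).as_matrix();T[:3,3]=s["ee_pos"]
im,d=cams.grab_frame("wrist");cv2.imwrite("pics/w3.png",im);np.savez("w3.npz",im=im,d=d,T=T)
```

```text
[ 0.8322  0.5773 -0.458   2.2495  2.9135  0.3317 -1.0467] [ 0.5634 -0.2985  0.0841] [-3.1286  0.6981  2.9005] 0.5014909318626524 [-0.2022  0.0666  0.8555]
```

View pics/w3.png

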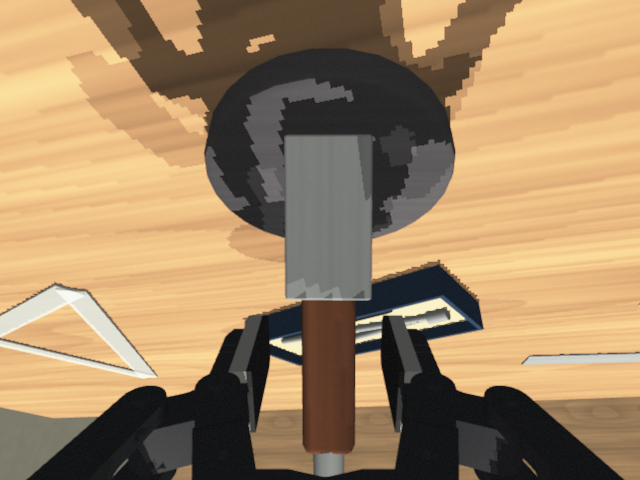

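The wrist view shows the handle between the pads at columns 303–354 with the pads centred at about 325. That is 1.4 mm off, which I correct and then close.

Request:
servo_tool(
  series=[
    [[0, 1.4, 0, 0, 0, 0, 0.5], [0, 1.4, 0, 0, 0, 0, 0.65], [0, 1.4, 0, 0, 0, 0, 0.7], [0, 1.4, 0, 0, 0, 0, 0.74], [0, 1.4, 0, 0, 0, 0, 0.74]],
  ],
  squeeze=20,
)

```text
clock: 8.0
ee_pos: [0.564, -0.297, 0.0834]
tool_rot: [-3.129, 0.698, 2.9]
wrist_force: [0.1, 0.2, 1.4]
grip_width: 0.26
finger_force: 0.0
```

Run:
```python
from h import *
s=get_state();print(s["qpos"],s["ee_pos"],s["tool_rot"],s["grip_width"],s["wrist_force"])
C=cams.camera_params("wrist")["tool_from_camera"]
im,d=cams.grab_frame("wrist");Q=cloud("wrist",d,C);im=im.astype(int)
for v in range(310,450,20):
    k=(im[v,:,2]-im[v,:,0]>25)&(im[v,:,2]<150)&(np.abs(np.arange(640)-326)<40)&(d[v]<.2)
    u=np.nonzero(k)[0]
    if len(u)>3: print(v,u[[0,-1]],(np.nanmean(Q[v,u],0)*1000).round(1),(Q[v,u[[0,-1]],1]*1000).round(1))
```

```text
[ 0.8277  0.5782 -0.4566  2.2502  2.9107  0.3336 -1.0468] [ 0.564  -0.297   0.0834] [-3.1292  0.6975  2.9003] 0.25981599068318917 [0.1269 0.1885 1.413 ]
310 [297 350] [20.4 -0.8  1. ] [-9.5  7.9]
330 [298 349] [13.8 -0.8 -0.4] [-9.2  7.5]
350 [297 350] [ 7.3 -0.8 -1.8] [-9.6  8. ]
370 [295 355] [ 0.1 -0.7 -2.6] [-11.7  10.6]
390 [298 357] [-6.1 -0.6 -4.7] [-9.4 10.6]
410 [297 359] [-13.   -0.8  -6.2] [-9.9 10.5]
430 [297 349] [-20.   -1.1  -7.5] [-10.    7.8]
```

Request:
servo_tool(
  series=[
    [[0, -0.7, 0, 0, 0, 0, 0.76], [0, -0.7, 0, 0, 0, 0, 0.8], [0, -0.7, 0, 0, 0, 0, 0.9], [0, -0.7, 0, 0, 0, 0, 0.9], [0, -0.7, 0, 0, 0, 0, 0.9], [0, -0.7, 0, 0, 0, 0, 0.9]],
  ],
  squeeze=20,
)

```text
clock: 8.8
ee_pos: [0.5639, -0.2977, 0.0835]
tool_rot: [-3.129, 0.698, 2.9]
wrist_force: [-0.6, 1.4, 1.2]
grip_width: 0.212
finger_force: 19.7
```

Request:
servo_tool(
  series=[
    [[0, 0, 0, 0, 0, 0, 1], [0, 0, 0, 0, 0, 0, 1]],
  ],
  squeeze=60,
)

```text
clock: 9.05
ee_pos: [0.5638, -0.2977, 0.0835]
tool_rot: [-3.129, 0.698, 2.901]
wrist_force: [-1.5, 0.7, 2.8]
grip_width: 0.197
finger_force: 59.7
```

Run:
```python
from plan1 import *
s=get_state();R0=Ro.from_euler('xyz',s["tool_rot"]).as_matrix()
print(s["qpos"],s["ee_pos"],R0,s["grip_width"],s["finger_force"],s["wrist_force"])
a=Ro.from_euler('zy',[0,0]);psi=np.radians(-13.8)
ax=np.array([np.sin(np.radians(35))*np.cos(psi),np.sin(np.radians(35))*np.sin(psi),np.cos(np.radians(35))])
print('pull 70mm along lean in tool:',(R0.T@ax*70).round(1),'yaw tool',np.degrees(np.arctan2(-R0[1,0],-R0[0,0])))
print(ik(s["ee_pos"]+ax*.09,R0,s["qpos"]))
# final options: tool rel magnifier: tilt 40 vs handle 38 -> level
c=np.array([.6110,-.053,.081])
for yaw in range(-180,180,15):
    y=np.radians(yaw);a=np.array([np.cos(y),np.sin(y),0])
    R2=tool(yaw,-12)@np.diag([-1,-1,1]);p=c-a*.078-R2[:,2]*.003
    best=min((ik(p,R2,sd,.01) for sd in (s["qpos"],np.array([.1,.6,0,1.7,3,.5,-1]),np.array([.1,.6,0,1.7,0,.9,-.5]),np.array([.1,.6,0,1.7,0,.9,1.5]))),key=lambda b:b[1]*10+b[2]*2+.001*np.linalg.norm(b[0]-s["qpos"]))
    print(yaw,best[0].round(2),round(best[1]*1000,1),round(best[2],3))
```

```text
(array([ 1.189 ,  0.7906, -0.9617,  2.1917,  2.2483,  0.502 , -0.2232]), np.float64(6.660543381581428e-08), np.float64(1.4813400577869707e-07))
(array([ 1.3196,  0.4938, -0.9849,  2.2845,  2.1308,  0.2679, -0.2123]), np.float64(9.70978740429704e-06), np.float64(1.5816785027642222e-05))
[ 0.8297  0.5783 -0.4571  2.2496  2.9122  0.3328 -1.0467] [ 0.5638 -0.2977  0.0835] [[-0.7442  0.2466  0.6208]
 [ 0.183   0.9691 -0.1656]
 [-0.6424 -0.0096 -0.7663]] 0.1974938703311634 59.722082018852234 [-1.4501  0.6928  2.7601]
pull 70mm along lean in tool: [-67.6  -0.2 -18.2] yaw tool -13.81296613186044
(array([ 0.8249,  0.4971, -0.4815,  2.0835,  2.3428,  0.12  , -0.5157]), np.float64(0.0001542525773205675), np.float64(0.0004189606530810061))
-180 [ 0.61  0.89 -1.    1.68  1.    0.9  -2.33] 0.0 0.0
-165 [ 0.63  0.93 -1.07  1.67  1.01  0.92 -2.07] 0.0 0.0
-150 [ 0.66  0.97 -1.13  1.67  1.01  0.95 -1.82] 0.0 0.0
-135 [ 0.68  1.01 -1.2   1.67  1.    0.99 -1.56] 0.0 0.0
-120 [ 0.69  1.04 -1.25  1.67  0.99  1.04 -1.3 ] 0.0 0.0
-105 [ 0.7   1.06 -1.27  1.67  0.95  1.08 -1.03] 0.0 0.0
-90 [ 0.7   1.04 -1.
[... 279 characters left out ...]
.27  1.69  0.87  1.36  0.54] 0.0 0.0
0 [ 0.71  1.05 -1.27  1.69  0.91  1.4   0.8 ] 0.0 0.0
15 [ 0.71  1.05 -1.27  1.69  0.95  1.43  1.05] 0.0 0.0
30 [ 0.71  1.05 -1.27  1.69  1.    1.45  1.3 ] 0.0 0.0
45 [ 0.71  1.04 -1.26  1.68  1.05  1.45  1.56] 0.0 0.0
60 [ 0.71  1.03 -1.24  1.68  1.09  1.43  1.82] 0.0 0.0
75 [ 0.7   1.02 -1.22  1.68  1.13  1.4   2.07] 0.0 0.0
90 [-0.6   0.77  0.95  1.85 -0.56  0.81 -2.57] 0.0 0.0
105 [-0.56  0.74  0.86  1.84 -0.52  0.74 -2.36] 0.0 0.0
120 [-0.5   0.7   0.76  1.84 -0.48  0.68 -2.16] 0.0 0.0
135 [-0.43  0.67  0.65  1.82 -0.43  0.63 -1.95] 0.0 0.0
150 [-0.36  0.64  0.53  1.81 -0.39  0.59 -1.74] 0.0 0.0
165 [-0.28  0.63  0.4   1.8  -0.34  0.57 -1.53] 0.0 0.0
```

Request:
servo_tool(
  series=[
    [[-7.2, 0, -1.9, 0, 0, 0, 1], [-14.5, 0, -3.9, 0, 0, 0, 1], [-21.7, 0, -5.8, 0, 0, 0, 1], [-29, 0, -7.8, 0, 0, 0, 1], [-36.2, 0, -9.7, 0, 0, 0, 1], [-43.4, 0, -11.7, 0, 0, 0, 1], [-50.7, -0.1, -13.6, 0, 0, 0, 1], [-57.9, -0.2, -15.6, 0, 0, 0, 1], [-57.9, -0.2, -15.6, 0, 0, 0, 1]],
  ],
)

```text
clock: 10.18
ee_pos: [0.5979, -0.3061, 0.1334]
tool_rot: [-3.129, 0.699, 2.901]
wrist_force: [0.6, 0.5, -1.8]
grip_width: 0.193
finger_force: 59.2
```

Run:
```python
from plan1 import *
s=get_state();R0=Ro.from_euler('xyz',s["tool_rot"]).as_matrix();q0=s["qpos"]
print(s["clock"],q0,s["ee_pos"],s["grip_width"])
im,d=cams.grab_frame("scene");cv2.imwrite("pics/s2.png",cv2.resize(im[120:320,120:440],(800,500)))
S=cloud("scene",d);r=np.hypot(S[...,0]-.5506,S[...,1]+.2914);w=S[(r<.09)&(S[...,2]>.011)&(S[...,2]<.019)];print('foot',cv2.minEnclosingCircle(w[:,:2].astype(np.float32)))
print('out +40 lean',R0.T@np.array([0,0,.06])*1000)
c=np.array([.6110,-.053,.081]);rng=np.random.default_rng(1)
for yaw in range(-150,60,15):
    y=np.radians(yaw);a=np.array([np.cos(y),np.sin(y),0]);R2=tool(yaw,-12)@np.diag([-1,-1,1]);res=[]
    for i in range(6):
        sd=np.array([.3,.7,-.3,1.7,.5,.8,0])+rng.normal(size=7)*[.3,.2,.3,.2,.5,.2,1]
        for up in(0,):
            q,e,an=ik(c-a*.078-R2[:,2]*.003,R2,sd)
            if e<.002 and an<.01:res.append((np.abs(q-q0).max(),np.min(np.minimum(q-lo,hi-q)),q.round(2)))
    res=[r for r in res if r[1]>.25];res.sort(key=lambda r:r[0]);print(yaw,res[:1])
```

```text
(array([ 1.189 ,  0.7906, -0.9617,  2.1917,  2.2483,  0.502 , -0.2232]), np.float64(6.660543381581428e-08), np.float64(1.4813400577869707e-07))
(array([ 1.3196,  0.4938, -0.9849,  2.2845,  2.1308,  0.2679, -0.2123]), np.float64(9.70978740429704e-06), np.float64(1.5816785027642222e-05))
10.175 [ 0.7699  0.4962 -0.4019  2.1506  2.8551  0.1684 -1.0371] [ 0.5979 -0.3061  0.1334] 0.19320285587591024
foot ((0.5494892001152039, -0.2909627854824066), 0.05064406245946884)
out +40 lean [-38.6001  -0.601  -45.9312]
-150 [(np.float64(2.5014407729015815), np.float64(0.5193311876098202), array([ 0.33,  0.69, -0.49,  1.72,  0.35,  0.64, -1.36]))]
-135 [(np.float64(2.3840545104847557), np.float64(0.5870068479562445), array([ 0.44,  0.74, -0.68,  1.7 ,  0.47,  0.71, -1.19]))]
-120 [(np.float64(2.106287263625292), np.float64(0.2626157440461654), array([ 0.61,  0.89, -1.01,  1.68,  0.75,  0.87, -1.15]))]
-105 [(np.float64(2.502570067946796), np.float64(0.5861569062868057), array([ 0.44,  0.74, -0.68,  1.71,  0.35,  0.77, -0.6 ]))]
-90 [(np.float64(2.324935947991229), np.float64(0.3761511042948653), arr
[... 511 characters left out ...]
 array([ 0.53,  0.8 , -0.84,  1.71,  0.49,  1.07,  0.58]))]
-15 [(np.float64(2.2243061859785542), np.float64(0.30337865121812324), array([ 0.6 ,  0.86, -0.97,  1.7 ,  0.63,  1.17,  0.74]))]
0 [(np.float64(2.2062200249863415), np.float64(0.3381867208181917), array([ 0.58,  0.84, -0.93,  1.7 ,  0.65,  1.19,  1.  ]))]
15 [(np.float64(2.2663945157081837), np.float64(0.3232989042745046), array([ 0.59,  0.85, -0.95,  1.7 ,  0.71,  1.22,  1.23]))]
30 [(np.float64(2.530411584561018), np.float64(0.3690289817756416), array([ 0.57,  0.83, -0.9 ,  1.7 ,  0.74,  1.21,  1.49]))]
45 [(np.float64(2.8239484568783393), np.float64(0.47685636996609726), array([ 0.52,  0.78, -0.79,  1.71,  0.72,  1.15,  1.79]))]
```

View pics/s2.png

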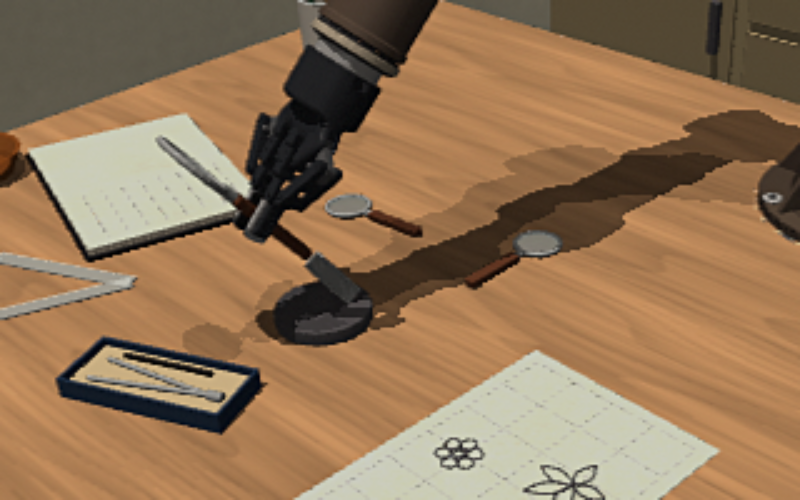

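The scene crop shows the handle drawn clear of the sleeve, with the end by the sleeve mouth at (330,265) and the stand unmoved. Now I plan the lift and swing.

```bash
cat > plan2.py <<'E'
from plan1 import *
aT=np.array([-.978,0,-.209]);nT=np.array([-.209,0,.978])
def mag(p,R): # lowest point & lens centre
    g=p+R@[0,0,.003];L=g+R@aT*.078;E=g-R@aT*.072
    return L,min(L[2]-.036,E[2]-.009),E
def R2(yaw):return tool(yaw,-12.06)@np.diag([-1,-1,1])
def fin(L,yaw):
    a=np.array([np.cos(np.radians(yaw)),np.sin(np.radians(yaw)),0]);return L-a*.078-R2(yaw)[:,2]*.003
def rows(vias,n,step,p0,R0):
  path=PchipInterpolator(np.arange(len(vias)),vias)(np.linspace(0,len(vias)-1,n+1))
  pm,Rm=fk(path[0],P0);off=p0-pm;prev=R0
  for i,q in enumerate(path):
    if i%step==0:
      p,RR=fk(q,P0);p=p+off;L,zl,E=mag(p,RR);st=np.degrees(np.linalg.norm(Ro.from_matrix(prev.T@RR).as_rotvec()));prev=RR
      print(i,'p',p.round(3),'L',L.round(3),'low',round(zl,3),'st',round(st),'rel',(R0.T@(p-p0)*1000).round(0),Ro.from_matrix(R0.T@RR).as_rotvec().round(3))
E
python3 - <<'E'
from plan2 import *
s=get_state();q0=s["qpos"];p0=s["ee_pos"];R0=Ro.from_euler('xyz',s["tool_rot"]).as_matrix()
yaw=-105
qf=ik(fin(np.array([.611,-.053,.20]),yaw),R2(yaw),np.array([.44,.74,-.68,1.71,.35,.77,-.6]));print(qf)
ql=ik(p0+[-.0,0.01,.09],tool(-15,45)@np.diag([-1,-1,1]),q0);print('lift',ql)
C0=p0+[-.0,0.01,.13];C1=fin(np.array([.611,-.053,.20]),yaw)
vias=[q0,ql[0]]
for k,(q5,q6) in enumerate(((2.2,.42),(1.5,.65),(.9,.75))):
    t=(k+1)/4;q7=ql[0][6]*(1-t)+qf[0][6]*t
    C=C0*(1-t)+C1*t;C[2]=max(C[2],.27)
    vias.append(solve(C,np.array([q5,q6,q7]),ql[0][:4]*(1-t)+qf[0][:4]*t))
vias.append(qf[0]);vias=np.array(vias);print(vias);np.save("v2.npy",vias)
rows(vias,30,2,p0,R0)
E
```

```text
(array([ 1.189 ,  0.7906, -0.9617,  2.1917,  2.2483,  0.502 , -0.2232]), np.float64(6.660543381581428e-08), np.float64(1.4813400577869707e-07))
(array([ 1.3196,  0.4938, -0.9849,  2.2845,  2.1308,  0.2679, -0.2123]), np.float64(9.70978740429704e-06), np.float64(1.5816785027642222e-05))
(array([ 0.4861,  0.6134, -0.7573,  1.6031,  0.2569,  0.991 , -0.5491]), np.float64(3.4318300361796803e-06), np.float64(5.764772482706663e-06))
lift (array([ 0.9351,  0.3822, -0.595 ,  2.1357,  2.5147,  0.12  , -0.7193]), np.float64(0.00013692353543565708), np.float64(0.000354658043581023))
[[ 0.7701  0.4966 -0.4019  2.1514  2.8553  0.1687 -1.0371]
 [ 0.9351  0.3822 -0.595   2.1357  2.5147  0.12   -0.7193]
 [ 0.7976  0.2913 -0.72    2.2402  2.2     0.42   -0.6768]
 [ 0.6217  0.3133 -0.8362  2.127   1.5     0.65   -0.6342]
 [ 0.5402  0.3513 -0.8486  1.9157  0.9     0.75   -0.5917]
 [ 0.4861  0.6134 -0.7573  1.6031  0.2569  0.991  -0.5491]]
0 p [ 0.597 -0.306  0.133] L [ 0.646 -0.318  0.192] low 0.065 st 0 rel [0. 0. 0.] [-0. -0.  0.]
2 p [ 0.591 -0.319  0.164] L [ 0.638 -0.33   0.224] low 0.095 st 2 rel
[... 920 characters left out ...]
18.] [ 0.151 -0.115  0.56 ]
20 p [ 0.615 -0.12   0.262] L [ 0.633 -0.173  0.316] low 0.2 st 10 rel [ -62.  183. -119.] [ 0.169 -0.045  0.722]
22 p [ 0.62  -0.092  0.264] L [ 0.633 -0.154  0.309] low 0.209 st 10 rel [ -62.  211. -122.] [0.169 0.032 0.885]
24 p [ 0.625 -0.061  0.267] L [ 0.632 -0.13   0.302] low 0.221 st 11 rel [ -62.  243. -126.] [0.17  0.127 1.053]
26 p [ 0.628 -0.033  0.256] L [ 0.627 -0.107  0.279] low 0.221 st 13 rel [ -52.  271. -121.] [0.206 0.271 1.232]
28 p [ 0.63  -0.009  0.229] L [ 0.62  -0.085  0.239] low 0.203 st 16 rel [ -32.  295. -103.] [0.284 0.471 1.414]
30 p [0.634 0.018 0.2  ] L [ 0.614 -0.056  0.197] low 0.161 st 17 rel [-11. 323. -83.] [0.386 0.713 1.583]
```

Request:
servo_tool(
  series=[
    [[-10, 0, -10, 0, 0, 0, 1], [-20, 0, -23, 0, 0, 0, 1], [-37, 0, -46, 0.01, -0.04, 0, 1], [-57, 6, -66, 0.001, -0.088, 0.016, 1], [-70, 36, -83, 0.008, -0.128, 0.037, 1], [-75, 63, -99, 0.05, -0.178, 0.044, 1], [-79, 85, -110, 0.087, -0.213, 0.084, 1], [-85, 111, -114, 0.106, -0.217, 0.204, 1], [-83, 141, -117, 0.125, -0.182, 0.38, 1], [-71, 164, -118, 0.151, -0.115, 0.56, 1], [-62, 183, -119, 0.169, -0.045, 0.722, 1], [-62, 211, -122, 0.169, 0.032, 0.885, 1], [-62, 243, -126, 0.17, 0.127, 1.053, 1], [-52, 271, -121, 0.206, 0.271, 1.232, 1], [-45, 283, -112, 0.245, 0.37, 1.32, 1], [-32, 295, -103, 0.284, 0.471, 1.414, 1], [-20, 310, -93, 0.335, 0.59, 1.5, 1], [-11, 323, -83, 0.386, 0.713, 1.583, 1], [-11, 323, -83, 0.386, 0.713, 1.583, 1], [-11, 323, -83, 0.386, 0.713, 1.583, 1]],
  ],
)

```text
clock: 12.72
ee_pos: [0.6336, 0.0189, 0.201]
tool_rot: [3.139, -0.209, 1.311]
wrist_force: [-0.2, 0.8, -1.0]
grip_width: 0.201
finger_force: 59.1
```

```bash
cat > meas.py <<'E'
from plan2 import *
def snap(tag):
    s=get_state();T=np.eye(4);T[:3,:3]=Ro.from_euler('xyz',s["tool_rot"]).as_matrix();T[:3,3]=s["ee_pos"]
    print(s["clock"],s["qpos"],s["ee_pos"],s["grip_width"],s["finger_force"])
    out={}
    for n in("scene","top","wrist"):
        im,d=cams.grab_frame(n);cv2.imwrite(f"pics/{tag}_{n}.png",im);np.savez(f"{tag}_{n}.npz",im=im,d=d,T=T)
    L,zl,E=mag(s["ee_pos"],T[:3,:3]);print('pred lens',L,'end',E,'normal',T[:3,:3]@nT)
    row(fin(np.array([.611,-.053,.081]),-105),R2(-105))
if __name__=="__main__":
    import sys;snap(sys.argv[1])
E
python3 meas.py a
```

```text
(array([ 1.189 ,  0.7906, -0.9617,  2.1917,  2.2483,  0.502 , -0.2232]), np.float64(6.660543381581428e-08), np.float64(1.4813400577869707e-07))
(array([ 1.3196,  0.4938, -0.9849,  2.2845,  2.1308,  0.2679, -0.2123]), np.float64(9.70978740429704e-06), np.float64(1.5816785027642222e-05))
12.725 [ 0.523   0.6105 -0.8177  1.6198  0.2903  0.9984 -0.5832] [0.6336 0.0189 0.201 ] 0.2014686051834435 59.14316117763519
pred lens [ 0.6137 -0.0558  0.1981] end [0.6523 0.0891 0.198 ] normal [ 0.0022 -0.0019 -1.0001]
t 12.875 q [ 0.5227  0.6098 -0.8179  1.6199  0.2897  0.999  -0.5834] row [-22.7  -3.2 115.3] [0.002  0.0011 0.0025]
```

Tracking is good. Next I look at the wrist view and measure the lens ring directly.

View pics/a_wrist.png

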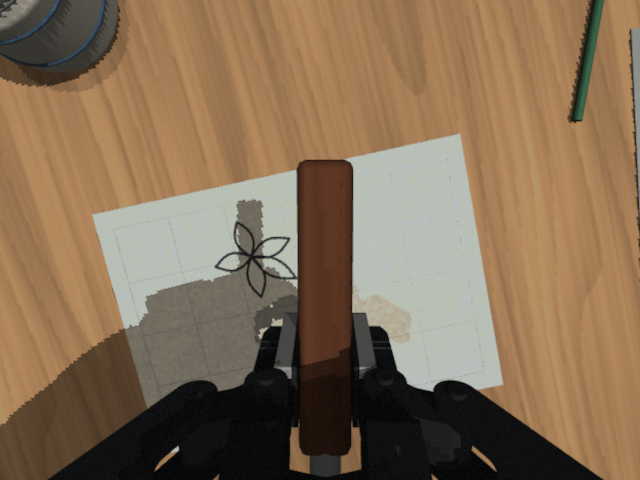

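View pics/a_top.png

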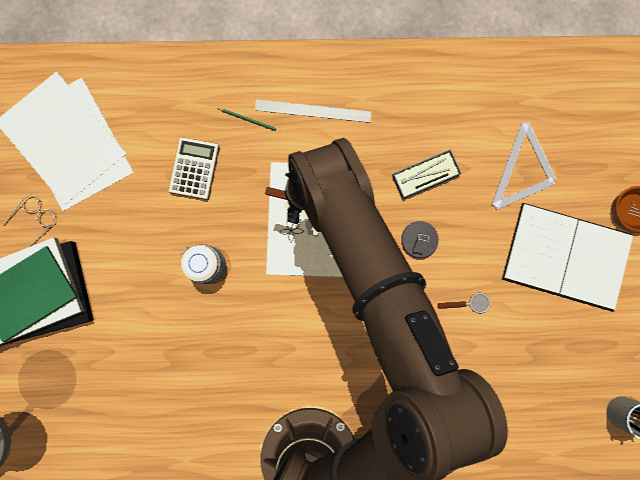

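```bash
cat > ring.py <<'E'
from h import *
import sys
def ring(tag,c,zlo,zhi):
  for n in("wrist","scene","top"):
    z=np.load(f"{tag}_{n}.npz");p=cams.camera_params(n)
    W=cloud(n,z["d"],z["T"]@p["tool_from_camera"]) if n=="wrist" else cloud(n,z["d"])
    m=(W[...,2]>zlo)&(W[...,2]<zhi)&(np.hypot(W[...,0]-c[0],W[...,1]-c[1])<.045);w=W[m]
    if len(w)<30: print(n,len(w));continue
    mu=np.median(w,0);k=np.abs(w[:,2]-mu[2])<.02;w=w[k];A=np.c_[w[:,:2]-c[:2],np.ones(len(w))];co=np.linalg.lstsq(A,w[:,2],rcond=None)[0]
    print(n,len(w),'plane dz/dx,dz/dy,z',co,'bbox',w.min(0),w.max(0),'circ',cv2.minEnclosingCircle(w[:,:2].astype(np.float32)))
ring(sys.argv[1],np.array(list(map(float,sys.argv[2:4]))),float(sys.argv[4]),float(sys.argv[5]))
E
python3 ring.py a .614 -.056 .17 .225
```

```text
wrist 488 plane dz/dx,dz/dy,z [0.0974 0.1726 0.1946] bbox [ 0.6183 -0.0207  0.1983] [ 0.6301 -0.0115  0.2052] circ ((0.6242284774780273, -0.016105258837342262), 0.006228061858564615)
scene 214 plane dz/dx,dz/dy,z [ 0.0049 -0.0104  0.1988] bbox [ 0.584  -0.0933  0.1941] [ 0.6505 -0.0338  0.2024] circ ((0.6148121953010559, -0.05942567437887192), 0.037084124982357025)
top 0
```

The wrist view shows the handle running straight from its end at (325,160) to the neck at (325,455). In the top view the arm hides the lens, and the stand (420,240) and case are in place. Next I check slip from the handle's ends.

Run:
```python
from plan2 import *
z=np.load("a_wrist.npz");C=cams.camera_params("wrist")["tool_from_camera"];Q=cloud("wrist",z["d"],C);im=z["im"].astype(int)
for v in(159,160,161,162,164,180,220,260,300,340,380,420,440,448,452,454,456,458):
    u=np.arange(306,346);q=Q[v,u];k=z["d"][v,u]<.35
    print(v,k.sum(),im[v,325],(np.nanmean(q[k],0)*1000).round(1) if k.sum() else '')
z=np.load("a_scene.npz");W=cloud("scene",z["d"]);m=(W[...,2]>.185)&(W[...,2]<.21)&(np.hypot(W[...,0]-.614,W[...,1]+.057)<.05)
v,u=np.nonzero(m);print('scene px',u.min(),u.max(),v.min(),v.max());e=cv2.fitEllipse(cv2.convexHull(np.c_[u,v].astype(np.int32)));print(e)
p=cams.camera_params("scene");K=p["intrinsics"];T=p["T"];r=T[:3,:3]@np.array([(e[0][0]-K[0,2])/K[0,0],(e[0][1]-K[1,2])/K[1,1],1]);print(T[:3,3]+r*(.1985-T[2,3])/r[2])
cv2.imwrite("pics/a_crop.png",cv2.resize(z["im"][v.min()-40:v.max()+50,u.min()-60:u.max()+60],None,fx=4,fy=4,interpolation=cv2.INTER_CUBIC)[:600,:800])
# rosette from first wrist/scene imgs: subpixel
```

```text
(array([ 1.189 ,  0.7906, -0.9617,  2.1917,  2.2483,  0.502 , -0.2232]), np.float64(6.660543381581428e-08), np.float64(1.4813400577869707e-07))
(array([ 1.3196,  0.4938, -0.9849,  2.2845,  2.1308,  0.2679, -0.2123]), np.float64(9.70978740429704e-06), np.float64(1.5816785027642222e-05))
159 40 [ 67  99 133] [ 41.7   0.7 214.3]
160 40 [15 26 47] [66.3  0.8 18.5]
161 40 [18 32 62] [66.8  0.4 12.4]
162 40 [30 43 75] [66.6  0.4 11.6]
164 40 [33 49 81] [66.   0.5 11.4]
180 40 [37 55 94] [61.3  0.4  9.6]
220 40 [34 53 88] [49.2  0.4  6.9]
260 40 [35 54 90] [36.7  0.4  4.3]
300 40 [33 49 84] [24.   0.4  1.5]
340 40 [35 51 87] [10.9  0.4 -1.2]
380 40 [11 17 29] [-2.3  0.4 -4.2]
420 40 [14 18 30] [-16.3   0.4  -6.8]
440 40 [13 20 31] [-23.2   0.4  -8.4]
448 40 [11 15 30] [-26.    0.4  -9. ]
452 40 [ 7 14 28] [-27.4   0.4  -9.2]
454 40 [38 40 43] [-28.7   0.4  -8.9]
456 31 [48 48 49] [-30.2  -0.1  -8.3]
458 31 [47 47 47] [-31.   -0.1  -8.3]
scene px 276 302 208 229
((289.37017822265625, 217.9924774169922), (22.932191848754883, 26.76955795288086), 72.3687515258789)
[ 0.621  -0.0661  0.1985]
```

View pics/a_crop.png

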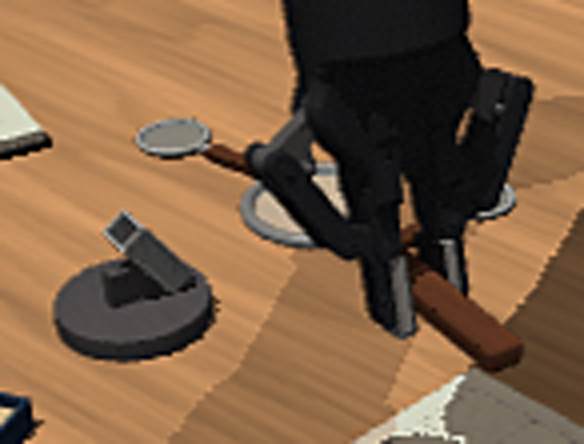

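The crop shows the lens ring level behind the fingers at about (380,205), with the handle out to (520,350) and the stand upright. Now I compute the descent.

Run:
```python
from h import *
s=get_state();R0=Ro.from_euler('xyz',s["tool_rot"]).as_matrix();print((R0.T@np.array([-2.6,6.5,-117.5])).round(1))
```

```text
[-18.9  -4.5 116.1]
```

Request:
servo_tool(
  series=[
    [[-3, -4.5, 20, 0, 0, 0, 1], [-7, -4.5, 42, 0, 0, 0, 1], [-11, -4.5, 65, 0, 0, 0, 1], [-14, -4.5, 86, 0, 0, 0, 1], [-17, -4.5, 103, 0, 0, 0, 1], [-18.5, -4.5, 113, 0, 0, 0, 1], [-18.9, -4.5, 116, 0, 0, 0, 1], [-18.9, -4.5, 116, 0, 0, 0, 1], [-18.9, -4.5, 116, 0, 0, 0, 1], [-18.9, -4.5, 116, 0, 0, 0, 1]],
  ],
)

```text
clock: 14.12
ee_pos: [0.6309, 0.0255, 0.0833]
tool_rot: [3.141, -0.21, 1.309]
wrist_force: [-0.3, 0.3, -1.8]
grip_width: 0.201
finger_force: 59.2
```

```bash
python3 meas.py b | tail -3; python3 ring.py b .611 -.053 .06 .1
python3 - <<'E'
import cv2,numpy as np
from workcell import cams
im=np.load("b_scene.npz")["im"];p=cams.camera_params("scene");K=p["intrinsics"];T=p["T"];Ti=np.linalg.inv(T)
def px(w):
    c=Ti[:3,:3]@w+Ti[:3,3];return (K@(c/c[2]))[:2]
print(px(np.array([.611,-.053,.081])),px(np.array([.611,-.053,.001])))
a=np.linspace(0,2*np.pi,60);o=im[200:350,220:420].copy();o=cv2.resize(o,None,fx=4,fy=4,interpolation=cv2.INTER_CUBIC)
for t in a:
    u,v=px(np.array([.611+.036*np.cos(t),-.053+.036*np.sin(t),.085]));cv2.circle(o,(int((u-220+.5)*4),int((v-200+.5)*4)),1,(0,0,255),-1)
cv2.imwrite("pics/b_crop.png",o)
E
```

```text
14.125 [ 0.4637  0.7308 -0.7367  1.7337  0.3891  0.7774 -0.6464] [0.6309 0.0255 0.0833] 0.2005730110976375 59.190709590911865
pred lens [ 0.6109 -0.0493  0.0803] end [0.6497 0.0956 0.0803] normal [ 0.0003 -0.0002 -1.0001]
t 14.275 q [ 0.4636  0.7311 -0.7365  1.734   0.3892  0.7773 -0.6464] row [-3.3  1.3 -1.7] [-0.0001  0.0002  0.    ]
wrist 192 plane dz/dx,dz/dy,z [0.244  0.7045 0.0524] bbox [ 0.6153 -0.0144  0.0807] [ 0.6264 -0.0084  0.0874] circ ((0.6208709478378296, -0.011548902839422226), 0.0056400480680167675)
scene 160 plane dz/dx,dz/dy,z [-0.0003 -0.0135  0.0816] bbox [ 0.593  -0.0862  0.0775] [ 0.648  -0.0203  0.0849] circ ((0.6173792481422424, -0.053387079387903214), 0.034117020666599274)
top 0
[300.99702159 269.4543542 ] [302.65997973 300.43667709]
```

View pics/b_crop.png

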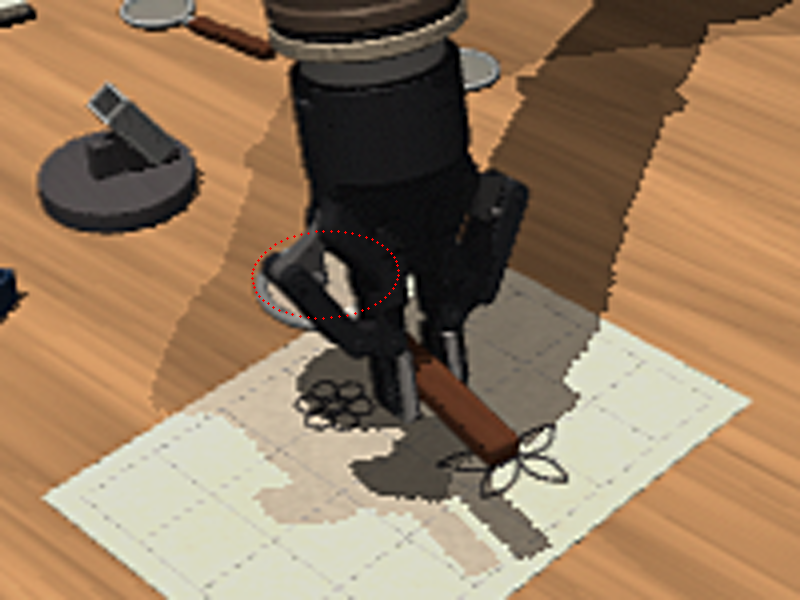

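The crop shows the rosette at (337,405) and the ring's visible left and bottom edge (258,328), where a lens centred over it at 81 mm should be. It is level, and the stand is undisturbed. I hand in.

```bash
python3 -c "
from workcell import get_state,env
s=get_state();print(abs(s['qvel']).max(),s['finger_force']);print(env.close_job())"
```

```text
0.002800043921707253 59.19096350669861
the job is handed in; nothing more can be done
None
```

The job is handed in with the large magnifier held by its handle, lens level and about 80 mm above the rosette; I estimate it is centred to within about 3 mm. The camera showed the stand unmoved, and the verdict was not shown.

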